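# Hold a mortar specimen in an ultrasonic cradle

## Task

Take the tall mortar block with the bevelled top edge and hold it in the ultrasonic cradle for a reading: square end butted against the stop, bevelled end away from it, and the block pressed firmly with one diagonal push into the fence and down onto the bed, so that both sprung probes are pushed in flush and the block touches fence and bed. The probes throw it off if you let go, so finish while still holding it pressed in there, and leave the other things on the bench alone.

Things in the scene. Friction and masses are not known exactly. Their poses are not given: they have to be found in the camera images.
- block_center (a point): centre (half-way up) of the block to be measured: a light grey mortar prism 44 mm (its x) by 60 mm (its y) and 64 mm tall (its z), 0.3 to 0.45 kg, standing upright on the bench. At its -y end the top edge is cut off by an 18 mm, 45 degree bevel across the whole width; the +y end is square. In the cradle it needs to be held by its upper half, because fence and stop come up to 24 mm above its foot; across its x is a 44 mm grasp, 42 mm long at the very top.
- block_square_end (a point): middle of the block's square (+y) end face, 30 mm along the block's +y from its axis and 12 mm above its foot
- cradle: fixed grey measuring cradle, 120 mm (x) by 160 mm (y); origin under its centre on the bench, x from its open front towards the fence, y along the fence towards the stop. Its aluminium bed is level, 30 mm above the bench. Nothing on it stands higher than 24 mm above the bed. Rough mortar drags on the metal: once the block bears hard on the bed it no longer slides into the fence, so the push must lean well into the fence.
- fence: aluminium bar along the cradle's y at the back of the bed, 152 mm long, 14 mm thick and 20 mm tall above the bed; its working face looks to the cradle's -x. This body's origin is the cradle's origin; see seat for the face
- bed: flat aluminium bed plate of the cradle, top 30 mm above the bench; this body's origin is the cradle's origin
- seat (a point): the corner where the fence's working face meets the bed, half-way along the fence; axes as the cradle's. A seated block has its 60 mm side flat on the fence, so its vertical axis is 22 mm in front (-x) of this line.
- stop: dark steel stop, 14 mm thick (y), astride the fence, fixed; 24 mm tall above the bed, reaching 34 mm out in front of the fence. Its place along the fence differs from day to day, and is best felt for. Axes as the cradle's
- stop_face (a point): point on the stop's working face, which looks to the cradle's -y; 22 mm in front of the fence's face and 12 mm above the bed. The middle of the block's square end comes to this point when it is seated.
- bed_probe (a joint): sprung probe in the bed, 18 mm wide and domed, 22 mm in front of the fence's face and half-way along it; 0 when it stands 5 mm proud of the bed, 0.005 m when pushed in flush. Spring about 5 N at 0 and 8 N when flush, so the block's weight alone does not push it in
- fence_probe (a joint): sprung probe in the fence's face, 14 mm wide and domed, half-way along the fence and 11 mm above the bed; 0 when it stands 5 mm proud of the face, 0.005 m when pushed in flush. Spring about 2.5 N at 0 and 5 N when flush
- short_block: bystander: low mortar slab 44 by 50 mm, 30 mm tall, no bevel; origin under its centre
- core: bystander: round mortar core 42 mm across, 55 mm tall, standing; origin under its centre
- dropper: bystander: dropper bottle 27 mm across, 86 mm tall; origin under its centre
- petri: bystander: petri dish 61 mm across, 15 mm tall; origin under its centre
- tweezers: bystander: steel forceps lying flat, 121 mm long, 9 mm high
There are look-alikes about, which are no part of the job. What is shaped like the part that bears block_center but black or blue is not meant.

How it is judged:
By the outcome, as a careful person would: the job done as asked, in the order asked, and still so for the second after the job is handed in, while the arm keeps its last pose, push and grip.
It also fails if it takes over 51 s, if anything falls off the work surface, if the arm or the gripper's body presses on something with over 40 N, if the wrist force passes 120 N, or if a joint passes its speed limit or range.

## Robot

A 6-joint arm with a two-finger parallel gripper is mounted at the origin on a cart in front of the work surface, level with it; the furniture and walls round the work are solid. World frame = base frame: x ahead of the robot, y to its left, z up, the work surface at z = 0. Lengths are in m, angles in rad, forces in N, time in s.
With the tool pointing down it reaches from about 0.3 to 0.875 m from the base axis. Payload 6.4 kg.
Tool frame: the origin (TCP) lies on the centre line of the jaws, within the pads' length; the fingertips stand 14 mm ahead of it and the grasp point (between the pads) lies 5 mm behind it; z points along the fingers, y is the direction in which the jaws open and shut (so a half turn about z gives the same grasp; the last joint's range is limited). The gripper opens to 85 mm and grips with 20 to 120 N. Pads are 22 mm wide; open, the fingers measure 114 mm over their backs; the gripper's body (76 mm by 85 mm) begins 54 mm behind the grasp point. The pads swing forward as they close: fully open they stand 13 mm farther back than shut.
Start: joints at [1.007, 0.181, 1.607, -0, 1.354, -0.206], TCP at [0.201, 0.539, 0.245] pointing down, gripper open.
Joint ranges: [-2.99, 2.99], [-0.89, 2.07], [0.3, 2.58], [-1.14, 4.28], [0, 2.63], [-3.12, 3.12]. Speed limits (rad/s): [2.57, 2.57, 3.01, 3.14, 3.14, 3.14].

## Interface

Orientations are given as a unit quaternion [w, x, y, z].
In Python, from bench import * gives the robot as it stands.
- The arm moves only by the tool servo_tool, never from a script. Its argument "plan" is a list that holds one entry, the list of rows, each a list of 5 numbers: the shift along the world's x, y, z in m, then the turn about the world's z in rad, then the gripper command: -1 is shut, 1 is fully open, values between are in proportion. In form: [[[tx, ty, tz, roll, claw], ...]]. A call has 1 to 8 rows; each row shifts and turns the commanded pose from where the row before left it; what a row does not reach is not made up. A row lasts 1/10 s, in which the tool goes at most 50 mm and 8.59 degrees, less where a joint would pass 70% of its speed; a pose out of reach is approached as far as the arm can. A call with a gripper value outside its range is refused whole. The fingers move at their own pace and stop on an object; the grip force is fixed at half the most. Time passes only in rows, so rows that do not move let the fingers close. It gives the time, the measured TCP pose, the force and the opening at its end, in the units of the state.
- get_obs(): the state, without advancing time (a new reading comes with each control period).
- camera(name): name is "scene" or "top" or "wrist"; returns a dict with "img" (480x640x3 uint8, blue, green, red), "camera_matrix" (3x3 intrinsics, pixels), "rvec" (rotation vector, rad) and "tvec" (3), from world to camera coordinates, as OpenCV has them. Camera axes: x right, y down, z forward; pixel columns grow to the right and rows downward; lengths in m; the calibration is good to about 2 mm. A picture is of the moment at which its call begins. There is no depth.
- hand_in(): hands the job in, once; it reports no verdict.
Trained networks look in a picture, given as the dict that the camera call returned (one of the last four; its "shot" number tells which), for a name from the list of things; names that differ only in an ending like _2 or _b are one class to them, and where a whole thing is asked for, a point or a joint stands for the part that bears it (a point fixed in the world has none). Each returns a list of dicts, best first, with "conf" (0 to 1); they miss things now and then, are a little off and sometimes report something else, mostly with a low value. They report only what shows in the picture. A call takes as long as a camera call. They do not tell look-alikes from the thing itself.
- trace(picture, thing): "mask" (480x640 bool, what is visible of it) and "rect" ([left, top, right, bottom] as shares, 0 to 1, of the picture: columns of its width, rows of its height, round what is visible of it).
- pinpoint(picture, thing): "centre" ([row, column] as shares, 0 to 1, of the picture: columns of its width, rows of its height: a listed point, or the origin of a listed thing).
The state is a dict: "time_s": time; "q": joint angles; "dq": joint speeds; "joint_efforts": joint torques, N m; "eef_pos": TCP position; "eef_rot": TCP orientation; "wrist_force": force on the tool from outside, world axes, zero at the start; "torque": the same for the moment, N m; "opening": opening from 0.0 (shut) to 1.0 (fully open).
Only numpy, scipy, OpenCV 4.12 (cv2) and the standard library are available. Lean on these libraries where they do the work, as an engineer would, in place of code of your own. Each camera call takes 0.05 s, during which the arm holds its last target.

## Working session

There is one attempt and no reset: what is moved stays moved. The work goes in short steps, Python scripts to look and compute and a tool call to move; the robot and the scene stay as the last step left them, time stands still between calls to the robot, and variables do not carry over. Pictures are saved under pics/ and viewed, and the job is handed in when it is done.

Besides the shell and the picture viewer there is one more tool, called after ">>>" by a JSON object that holds its "api" and its "payload", one argument or row to a line. servo_tool: Moves the arm, as the interface text tells. Its arguments: {"type":"object","properties":{"plan":{"type":"array"}},"required":["plan"]}

```bash
ls; mkdir -p pics
cat > h.py <<'E'
from bench import *
import numpy as np, cv2
def P(c):
    R=cv2.Rodrigues(np.array(c["rvec"],float))[0]; return np.array(c["camera_matrix"],float),R,np.array(c["tvec"],float).ravel()
def ray(c,px,z):
    K,R,t=P(c); d=R.T@np.linalg.inv(K)@np.array([px[0],px[1],1.]); o=-R.T@t
    return o+d*(z-o[2])/d[2]
def proj(c,p):
    K,R,t=P(c); q=K@(R@np.array(p,float)+t); return q[:2]/q[2]
def pp(c,thing):
    return [(r["centre"][1]*640,r["centre"][0]*480,r["conf"]) for r in pinpoint(c,thing)]
E
python3 - <<'E'
from h import *
o=get_obs(); print({k:np.round(v,3) for k,v in o.items()})
z={"block_center":.032,"block_square_end":.012,"cradle":0,"seat":.03,"stop_face":.042,"bed_probe":.03,"core":0,"short_block":0,"dropper":0,"petri":0,"tweezers":0}
for n in ["top","scene"]:
    c=camera(n); cv2.imwrite(f"pics/{n}0.png",c["img"])
    K,R,t=P(c); print(n,"campos",np.round(-R.T@t,3))
    for k in z:
        print(k,[(np.round(a[:2],0),round(a[2],2),np.round(ray(c,a[:2],z[k])[:2],4)) for a in pp(c,k)])
print(get_obs()["time_s"])
E
```

```text
pics
{'time_s': np.float64(0.0), 'q': array([ 1.007,  0.182,  1.608, -0.   ,  1.354, -0.206]), 'dq': array([-0.001, -0.   ,  0.   , -0.001, -0.001, -0.001]), 'joint_efforts': array([ 1.0000e-03, -4.4487e+01, -3.5134e+01, -0.0000e+00,  9.0000e-03,
        0.0000e+00]), 'eef_pos': array([0.201, 0.538, 0.244]), 'eef_rot': array([-0.   ,  0.178,  0.984, -0.001]), 'wrist_force': array([-0.349,  0.903,  0.23 ]), 'torque': array([0.003, 0.019, 0.027]), 'opening': np.float64(1.003)}
top campos [0.575 0.059 1.18 ]
block_center [(array([404., 271.]), 0.83, array([ 0.5795, -0.1029])), (array([462., 290.]), 0.64, array([ 0.5422, -0.2267])), (array([473., 238.]), 0.64, array([ 0.6522, -0.2495])), (array([308., 274.]), 0.38, array([0.5668, 0.0979]))]
block_square_end [(array([466., 252.]), 0.95, array([ 0.6242, -0.2393])), (array([449., 301.]), 0.69, array([ 0.5177, -0.2051])), (array([409., 261.]), 0.68, array([ 0.6021, -0.1177]))]
cradle [(array([328., 280.]), 0.72, array([0.5553, 0.0558]))]
seat [(array([326., 268.]), 0.72, array([0.5814, 0.0607]))]
stop_face [(array([308., 273.]), 0.61, array([0.5701, 0.0981]))]Traceback (most recent call last):
  File "<stdin>", line 8, in <module>
  File "h.py", line 11, in pp
    return [(r["centre"][1]*640,r["centre"][0]*480,r["conf"]) for r in pinpoint(c,thing)]
                                                                       ~~~~~~~~^^^^^^^^^
ValueError: it knows: bed, block_center, block_square_end, core, cradle, dropper, fence, petri, seat, short_block, stop, stop_face, tweezers
```

Run:
```python
from h import *
c=camera("top"); im=c["img"]
cv2.imwrite("pics/topcrop.png",cv2.resize(im[180:340,260:520],None,fx=3,fy=3,interpolation=cv2.INTER_CUBIC))
cv2.imwrite("pics/top1.png",im)
c=camera("scene"); cv2.imwrite("pics/scene1.png",c["img"])
z={"block_center":.032,"block_square_end":.012,"cradle":0,"seat":.03,"stop_face":.042,"core":0,"short_block":0,"dropper":0,"petri":0,"tweezers":0}
K,R,t=P(c); print("campos",np.round(-R.T@t,3))
for k in z:
    print(k,[(np.round(a[:2],0),round(a[2],2),np.round(ray(c,a[:2],z[k])[:2],4)) for a in pp(c,k)])
```

```text
campos [-0.02  -0.817  0.715]
block_center [(array([395., 317.]), 0.96, array([ 0.6405, -0.2515])), (array([349., 333.]), 0.89, array([ 0.5322, -0.2312])), (array([325., 293.]), 0.82, array([ 0.5805, -0.0982]))]
block_square_end [(array([338., 298.]), 0.95, array([ 0.6087, -0.1096])), (array([385., 328.]), 0.74, array([ 0.6187, -0.2463])), (array([333., 337.]), 0.64, array([ 0.5158, -0.2023]))]
cradle [(array([274., 278.]), 0.94, array([0.5505, 0.0566]))]
seat [(array([283., 259.]), 0.75, array([0.5888, 0.075 ]))]
stop_face [(array([271., 254.]), 0.79, array([0.5693, 0.0935]))]
core [(array([366., 272.]), 0.58, array([ 0.7402, -0.0596])), (array([335., 336.]), 0.31, array([ 0.5296, -0.1922]))]
short_block [(array([433., 313.]), 0.58, array([ 0.7453, -0.2658]))]
dropper [(array([231., 225.]), 0.59, array([0.6022, 0.347 ]))]
petri [(array([264., 218.]), 0.67, array([0.6974, 0.3238])), (array([327., 243.]), 0.17, array([0.753 , 0.1073]))]
tweezers [(array([327., 241.]), 0.77, array([0.7592, 0.1117]))]
```

View pics/topcrop.png

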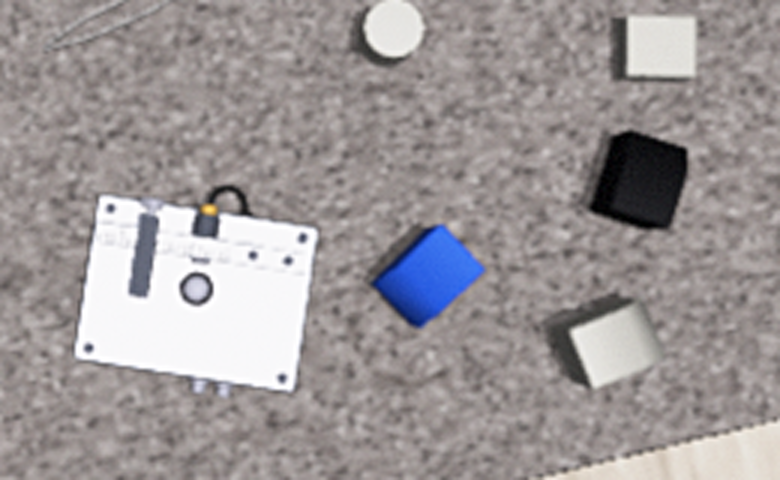

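View pics/scene1.png

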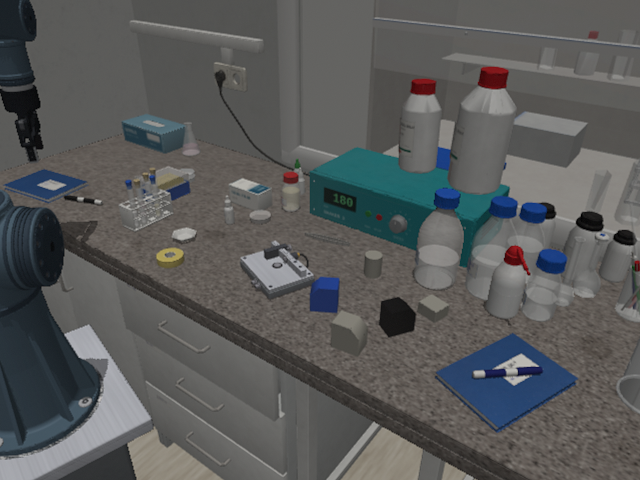

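View pics/top1.png

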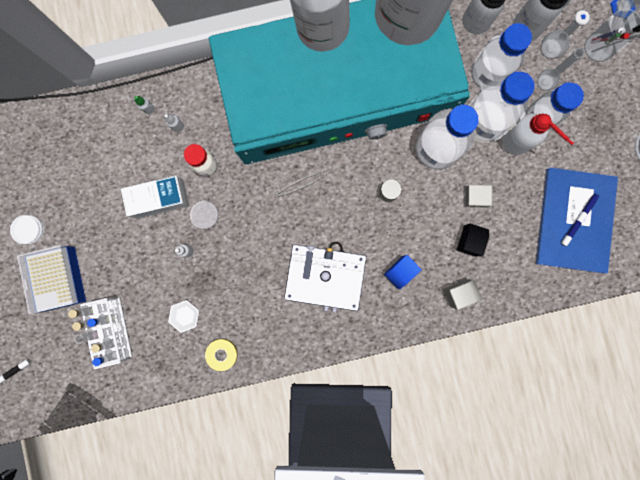

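The top view shows the grey block at about pixel (463,294), with its bevel towards the right (-y), so its yaw is roughly 25°. The cradle is around (326,277), yaw about -8°, with its fence at the top (+x) and the dark stop on the left (+y). The blue and black blocks are decoys. I'm moving over the grey block for a wrist view.

>>> {"api": "servo_tool", "payload": {
  "plan": [
    [[0.02,-0.045,0,-0.05,1],[0.02,-0.045,0,-0.05,1],[0.02,-0.045,0,-0.05,1],[0.02,-0.045,0,-0.05,1],[0.02,-0.045,0,-0.05,1],[0.02,-0.045,0,-0.05,1],[0.02,-0.045,0,-0.05,1],[0.02,-0.045,0,-0.05,1]]
  ]
}}

```text
time_s: 1.7
eef_pos: [0.3618, 0.1769, 0.2457]
eef_rot: [0.001, 0.371, 0.929, 0.0]
wrist_force: [1.3, 0.3, 0.5]
opening: 1.003
```

>>> {"api": "servo_tool", "payload": {
  "plan": [
    [[0.02,-0.045,0,-0.05,1],[0.02,-0.045,0,-0.05,1],[0.02,-0.045,0,-0.05,1],[0.02,-0.045,0,-0.05,1],[0.02,-0.045,0,-0.05,1],[0.02,-0.045,0,-0.05,1],[0.02,-0.045,0,-0.05,1],[0,0,0,0,1]]
  ]
}}

```text
time_s: 2.5
eef_pos: [0.5029, -0.1418, 0.2452]
eef_rot: [0.001, 0.529, 0.849, -0.001]
wrist_force: [0.1, 1.0, -0.4]
opening: 1.003
```

Run:
```python
from h import *
c=camera("wrist"); cv2.imwrite("pics/w1.png",c["img"])
o=get_obs(); print(o["time_s"],o["eef_pos"],o["eef_rot"],o["q"]); K,R,t=P(c); print("campos",np.round(-R.T@t,3),np.round(R[2],2))
for k,z in {"block_center":.032,"block_square_end":.012}.items():
    print(k,[(np.round(a[:2],0),round(a[2],2),np.round(ray(c,a[:2],z)[:2],4)) for a in pp(c,k)])
```

```text
2.55 [ 0.50185461 -0.13912693  0.24489427] [-2.17481779e-04  5.27764195e-01  8.49390898e-01 -9.48377323e-05] [-4.98508175e-01  5.97639032e-02  1.74203067e+00 -1.68851854e-04
  1.34024322e+00 -9.57333523e-01]
campos [ 0.469 -0.073  0.374] [ 0.13 -0.27 -0.95]
block_center [(array([418., 192.]), 0.92, array([ 0.5767, -0.0971])), (array([407., 364.]), 0.9, array([ 0.6534, -0.2486])), (array([310., 260.]), 0.5, array([ 0.5211, -0.1929]))]
block_square_end [(array([378., 335.]), 0.84, array([ 0.6212, -0.2421])), (array([307., 259.]), 0.64, array([ 0.5217, -0.2004]))]
```

View pics/w1.png

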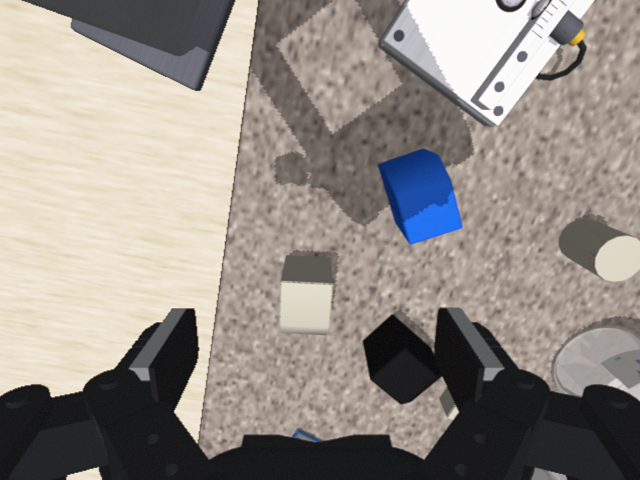

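Run:
```python
from h import *
c=camera("wrist"); im=c["img"]
cv2.imwrite("pics/w2.png",cv2.resize(im[235:350,260:355],None,fx=5,fy=5,interpolation=cv2.INTER_CUBIC))
```

```text
(no output)
```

View pics/w2.png

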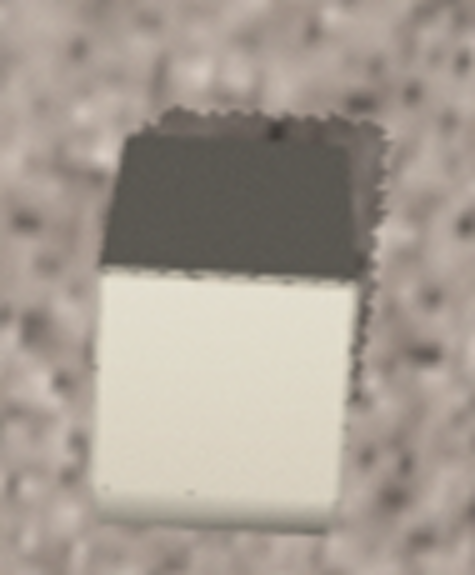

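Run:
```python
from h import *
from scipy.optimize import least_squares
c=camera("wrist")
f=lambda x,y:np.array([(x+.5)/5-.5+260,(y+.5)/5-.5+235])
obs=[((-22,30,64),f(101,269)),((22,30,64),f(358,282)),((-22,30,0),f(126,136)),((22,30,0),f(347,147)),
((-22,-12,64),f(95,490)),((22,-12,64),f(337,503)),((-22,-30,46),f(97,524)),((22,-30,46),f(329,533))]
# image right = +x? test both signs of x
for s in (1,-1):
    def res(p):
        x,y,a=p; r=[]
        for (bx,by,bz),px in obs:
            bx*=s
            X=x+(np.cos(a)*bx-np.sin(a)*by)/1e3; Y=y+(np.sin(a)*bx+np.cos(a)*by)/1e3
            r+=list(proj(c,(X,Y,bz/1e3))-px)
        return r
    q=least_squares(res,[.535,-.228,.45]); print(s,q.x,np.degrees(q.x[2]),q.cost,np.round(q.fun,1))
o=get_obs();print(o["eef_pos"],o["eef_rot"])
# top camera check of the cradle
c=camera("top"); im=c["img"][235:320,275:380]
cv2.imwrite("pics/cr.png",cv2.resize(im,None,fx=7,fy=7,interpolation=cv2.INTER_CUBIC))
```

```text
1 [ 0.53436229 -0.22805657  0.40332103] 23.108592562349205 4.752155798294246 [-1.  -0.2  0.5  0.2 -0.1 -1.1  0.4 -0.8 -1.4  0.2  1.2  0.3 -0.6  0.4
  1.   1.1]
-1 [ 0.53459826 -0.2289728   0.33546852] 19.220930287837483 9408.210068609278 [ 53.9   5.6 -50.   -3.2  46.3   3.9 -42.4  -3.7  48.3   5.3 -50.8  -3.1
  44.8   5.1 -49.2  -2.1]
[ 0.50096551 -0.13531441  0.24523641] [-2.30540288e-04  5.25444343e-01  8.50827940e-01  7.11149955e-05]
```

View pics/cr.png

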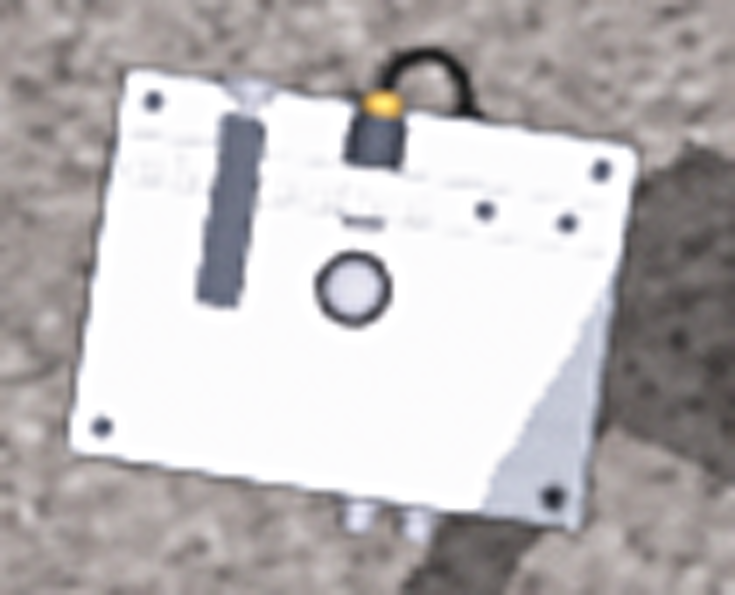

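Run:
```python
from h import *
from scipy.optimize import least_squares
c=camera("top")
f=lambda x,y:np.array([(x+.5)/7-.5+275,(y+.5)/7-.5+235])
obs=[((60,80,30),f(130,70)),((60,-80,30),f(638,150)),((-60,-80,30),f(580,528)),((-60,80,30),f(70,450))]
def res(p):
    x,y,a=p; r=[]
    for (bx,by,bz),px in obs:
        X=x+(np.cos(a)*bx-np.sin(a)*by)/1e3; Y=y+(np.sin(a)*bx+np.cos(a)*by)/1e3
        r+=list(proj(c,(X,Y,bz/1e3))-px)
    return r
q=least_squares(res,[.555,.056,-.14]); x,y,a=q.x; print(q.x,np.degrees(a),np.round(q.fun,1))
M=np.array([[np.cos(a),-np.sin(a)],[np.sin(a),np.cos(a)]])
loc=lambda px,z: np.round(1e3*M.T@(ray(c,px,z)[:2]-[x,y]),1)
print("probe",loc(f(353,289),.033)); print("stop near face",loc(f(240,307),.054),loc(f(266,118),.054),"left",loc(f(197,303),.054),loc(f(222,115),.054))
print("fence probe",loc(f(363,222),.041)); print("fence front edge",loc(f(280,192),.05),loc(f(600,255),.05))
# block centre in tool
o=get_obs(); print(o["time_s"],o["eef_pos"]); 
b=.4033; g=np.array([.5344,-.2281])+.002*np.array([-np.sin(b),np.cos(b)]); print("grasp",g)
w,X,Y,Z=o["eef_rot"]; print(np.degrees(np.arctan2(1-2*(X*X+Z*Z),2*(X*Y-w*Z))))
```

```text
[ 0.56178392  0.06236559 -0.12772278] -7.3179761551127545 [-0.8 -1.   1.  -1.   0.9  1.3 -1.1  0.7]
probe [2.9 0.8]
stop near face [-7.3 33.1] [49.2 34.1] left [-8.1 45.8] [48.1 47.2]
fence probe [23.2  0.9]
fence front edge [28.2 26.7] [ 24.3 -70.3]
2.85 [ 0.50116758 -0.13517971  0.24553008]
grasp [ 0.53361509 -0.22626046]
26.630530378581344
```

>>> {"api": "servo_tool", "payload": {
  "plan": [
    [[0.0163,-0.045,-0.01,-0.03,1],[0.0163,-0.045,-0.01,-0.031,1],[0,0,-0.045,0,1],[0,0,-0.045,0,1],[0,0,0,0,1],[0,0,0,0,1]]
  ]
}}

```text
time_s: 3.45
eef_pos: [0.5338, -0.2254, 0.1356]
eef_rot: [-0.001, 0.551, 0.834, 0.0]
wrist_force: [0.1, -0.4, 1.8]
opening: 1.0
```

Run:
```python
from h import *
c=camera("wrist"); cv2.imwrite("pics/w3.png",c["img"])
o=get_obs(); print(o["eef_pos"])
for p in [(-22,30,64),(22,30,64),(-22,-12,64),(22,-12,64),(-22,30,0),(22,30,0)]:
    a=.4033; X=.5344+(np.cos(a)*p[0]-np.sin(a)*p[1])/1e3; Y=-.2281+(np.sin(a)*p[0]+np.cos(a)*p[1])/1e3
    print(p,np.round(proj(c,(X,Y,p[2]/1e3))))
```

```text
[ 0.53504395 -0.22627629  0.13746538]
(-22, 30, 64) [273. 210.]
(22, 30, 64) [360. 210.]
(-22, -12, 64) [275. 286.]
(22, -12, 64) [357. 286.]
(-22, 30, 0) [283. 187.]
(22, 30, 0) [350. 187.]
```

View pics/w3.png

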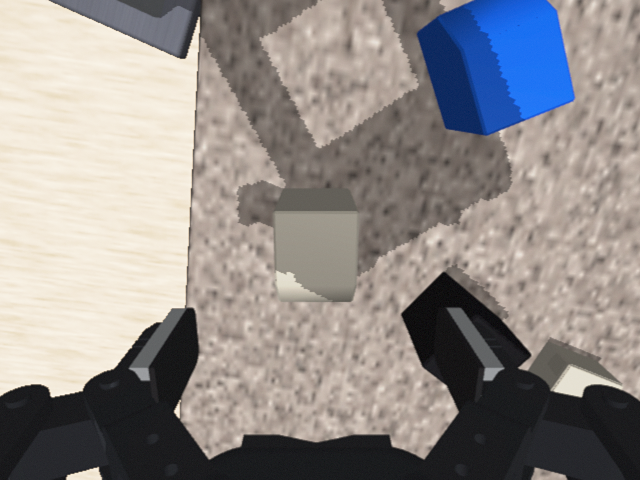

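The block's top corners, (274,211) and (358,211), match my fit. The black block sits close to the right finger, so I'll narrow the jaws before descending.

>>> {"api": "servo_tool", "payload": {
  "plan": [
    [[0,0,-0.01,0,0.5],[0,0,-0.01,0,0.5],[0,0,-0.01,0,0.5],[0,0,-0.02,0,0.5],[0,0,-0.02,0,0.5],[0,0,-0.02,0,0.5],[0,0,0,0,0.5]]
  ]
}}

```text
time_s: 4.2
eef_pos: [0.5317, -0.2249, 0.0421]
eef_rot: [-0.003, 0.552, 0.834, 0.0]
wrist_force: [-0.5, 1.0, 0.8]
opening: 0.746
```

>>> {"api": "servo_tool", "payload": {
  "plan": [
    [[0,0,0,0,-1],[0,0,0,0,-1],[0,0,0,0,-1],[0,0,0,0,-1],[0,0,0,0,-1],[0,0,0,0,-1]]
  ]
}}

```text
time_s: 4.8
eef_pos: [0.5344, -0.2267, 0.0461]
eef_rot: [0.001, 0.552, 0.834, -0.0]
wrist_force: [-1.3, 0.2, 4.7]
opening: 0.506
```

Run:
```python
from h import *
c=camera("wrist"); cv2.imwrite("pics/w4.png",c["img"])
o=get_obs(); print({k:np.round(o[k],4) for k in ["time_s","eef_pos","eef_rot","wrist_force","torque","opening"]})
```

```text
{'time_s': np.float64(4.85), 'eef_pos': array([ 0.5344, -0.2267,  0.0461]), 'eef_rot': array([ 6.000e-04,  5.517e-01,  8.340e-01, -0.000e+00]), 'wrist_force': array([-1.4572,  0.3557,  4.3176]), 'torque': array([0.13  , 0.1846, 0.0472]), 'opening': np.float64(0.5036)}
```

View pics/w4.png

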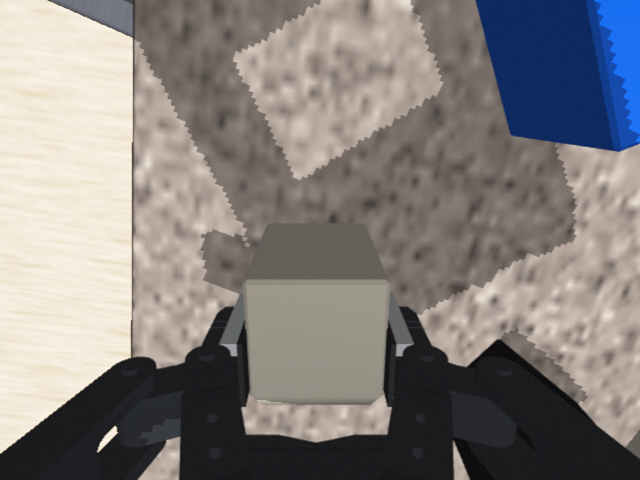

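The grip is square at about 43 mm. I'll lift, turn to the cradle's yaw and stage to the -y side of it for a close look.

>>> {"api": "servo_tool", "payload": {
  "plan": [
    [[0,0,0.03,0,-1],[0,0,0.045,0,-1],[0,0,0.045,0,-1],[0.0035,0.045,0.03,-0.133,-1],[0.0035,0.045,0,-0.133,-1],[0.0035,0.045,0,-0.133,-1],[0.0035,0.045,0,-0.134,-1],[0,0,0,0,-1]]
  ]
}}

```text
time_s: 5.65
eef_pos: [0.5467, -0.0443, 0.1921]
eef_rot: [-0.002, 0.752, 0.66, 0.0]
wrist_force: [0.3, -0.3, -4.3]
opening: 0.504
```

>>> {"api": "servo_tool", "payload": {
  "plan": [
    [[0,0,0,0,-1],[0,0,0,0,-1],[0,0,0,0,-1]]
  ]
}}

```text
time_s: 5.95
eef_pos: [0.5476, -0.0511, 0.1927]
eef_rot: [-0.0, 0.752, 0.659, -0.0]
wrist_force: [-0.4, -0.4, -3.0]
opening: 0.508
```

Run:
```python
from h import *
c=camera("wrist"); cv2.imwrite("pics/w5.png",c["img"])
cv2.imwrite("pics/s5.png",camera("scene")["img"])
o=get_obs(); print({k:np.round(o[k],4) for k in ["time_s","eef_pos","eef_rot","wrist_force","torque","opening"]})
```

```text
{'time_s': np.float64(6.05), 'eef_pos': array([ 0.5476, -0.0511,  0.1928]), 'eef_rot': array([-1.000e-04,  7.524e-01,  6.588e-01, -1.000e-04]), 'wrist_force': array([ 0.5565,  0.1141, -4.2473]), 'torque': array([-0.0307,  0.0068,  0.0126]), 'opening': np.float64(0.5058)}
```

View pics/w5.png

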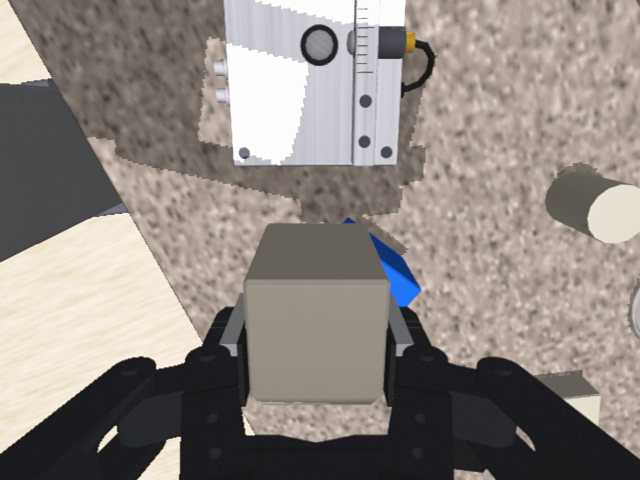

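Run:
```python
from h import *
c=camera("wrist"); im=c["img"]
cv2.imwrite("pics/w6.png",cv2.resize(im[0:180,210:420],None,fx=3.5,fy=3.3,interpolation=cv2.INTER_CUBIC))
```

```text
(no output)
```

View pics/w6.png

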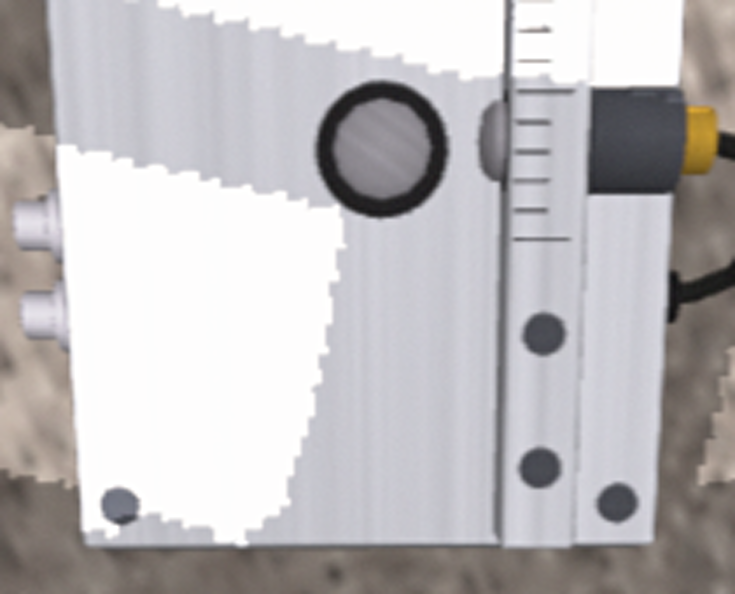

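Run:
```python
from h import *
c=camera("wrist")
w=lambda x,y,z: ray(c,((x+.5)/3.5-.5+210,(y+.5)/3.3-.5),z)[:2]
ang=lambda p,q: np.degrees(np.arctan2(*(q-p)[::-1]))
A,B=w(87,546,.03),w(652,543,.03); print("near edge",A,B,np.linalg.norm(A-B),"yaw",ang(A,B))
L,Rr=w(50,0,.03),w(683,0,.03); print("left yaw",ang(A,L)-90,"right",ang(B,Rr)-90)
F0,F1=w(502,546,.05),w(512,0,.05); print("fence",F0,F1,ang(F0,F1)-90)
pr=w(381,149,.03); print("probe",pr)
o=get_obs(); print(2*np.degrees(np.arctan2(o["eef_rot"][2],o["eef_rot"][1]))-90, o["eef_pos"])
for yaw in (-7.5,-8.5):
    a=np.radians(yaw); M=np.array([[np.cos(a),-np.sin(a)],[np.sin(a),np.cos(a)]])
    print(yaw,"in tcp axes (mm): probe",1e3*M.T@(pr-o["eef_pos"][:2]),"fence",1e3*M.T@(F0-o["eef_pos"][:2]),1e3*M.T@(F1-o["eef_pos"][:2]),"near",1e3*M.T@(A-o["eef_pos"][:2]))
t=camera("top"); im=t["img"][235:320,275:380]
cv2.imwrite("pics/cr2.png",cv2.resize(im,None,fx=7,fy=7,interpolation=cv2.INTER_CUBIC))
```

```text
near edge [ 0.49397737 -0.00625436] [ 0.60798254 -0.02081113] 0.11493075861812618 yaw -7.276449922129294
left yaw -7.353304307403533 right -7.3673333846844855
fence [ 0.57630778 -0.01450704] [0.58827805 0.08219379] -7.056555951933589
probe [0.56354156 0.06352525]
-7.578165363840853 [ 0.5476588  -0.05079865  0.19286879]
-7.5 in tcp axes (mm): probe [  0.82461781 115.41896249] fence [23.66688258 39.72056941] [ 22.91275601 137.15655304] near [-59.03637227  37.15638141]
-8.5 in tcp axes (mm): probe [ -1.18984643 115.41577518] fence [22.97005848 40.12756383] [ 20.51555438 137.53554617] near [-59.67584901  36.12039555]
```

View pics/cr2.png

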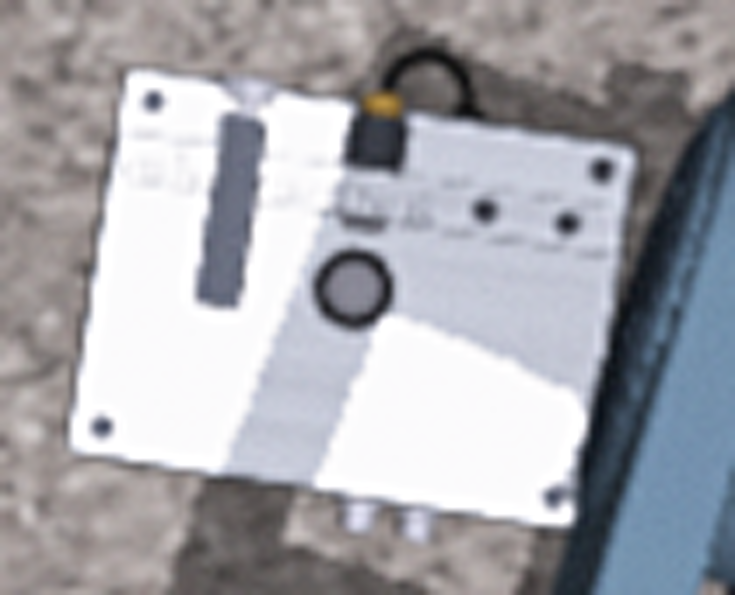

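The wrist view gives a cradle yaw of about -7.3° and the fence face about 23 mm ahead of the TCP axis, with the bed probe about 115 mm along y. I'm moving over the bed, 20 mm short of the stop and about 11 mm off the fence.

>>> {"api": "servo_tool", "payload": {
  "plan": [
    [[0.001,0.0335,0,0.005,-1],[0.001,0.0335,0,0,-1],[0.001,0.0335,0,0,-1],[0,0,-0.03,0,-1],[0,0,-0.04,0,-1],[0,0,-0.03,0,-1],[0,0,0,0,-1],[0,0,0,0,-1]]
  ]
}}

```text
time_s: 7.0
eef_pos: [0.5508, 0.0504, 0.0932]
eef_rot: [-0.0, 0.75, 0.661, -0.0]
wrist_force: [0.4, 0.0, -2.7]
opening: 0.507
```

Run:
```python
from h import *
c=camera("wrist"); cv2.imwrite("pics/w7.png",c["img"])
s=camera("scene"); cv2.imwrite("pics/s7.png",cv2.resize(s["img"][180:320,200:380],None,fx=4,fy=4,interpolation=cv2.INTER_CUBIC))
o=get_obs(); print({k:np.round(o[k],4) for k in ["time_s","eef_pos","eef_rot","wrist_force","torque","opening"]})
```

```text
{'time_s': np.float64(7.1), 'eef_pos': array([0.5525, 0.0502, 0.0952]), 'eef_rot': array([0.0014, 0.7503, 0.6611, 0.0013]), 'wrist_force': array([ 0.036 ,  0.3093, -4.1905]), 'torque': array([ 0.008 , -0.0151, -0.0407]), 'opening': np.float64(0.5073)}
```

View pics/w7.png

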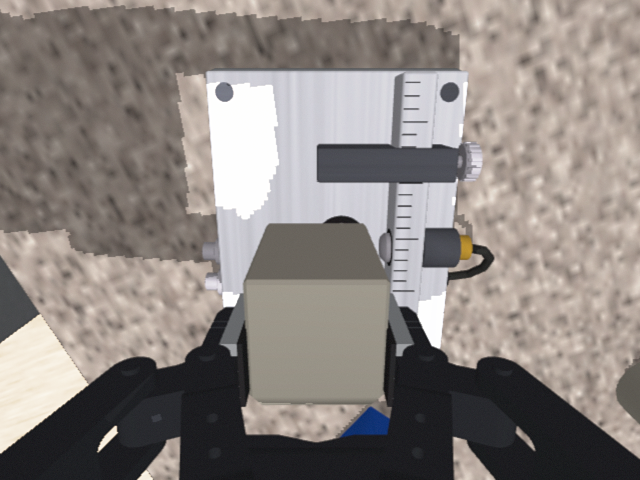

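View pics/s7.png

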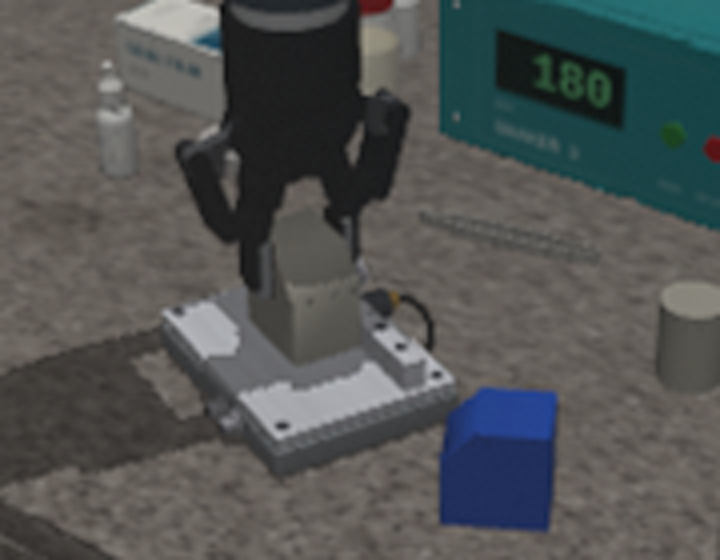

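Run:
```python
from h import *
c=camera("wrist"); o=get_obs(); print(o["eef_pos"],o["time_s"])
a=np.radians(-7.3); M=np.array([[np.cos(a),-np.sin(a)],[np.sin(a),np.cos(a)]])
f=lambda u,v,z:np.round(1e3*M.T@(ray(c,(u,v),z)[:2]-o["eef_pos"][:2]),1)
print("stop near face top L,R",f(317,182,.054),f(458,182,.054),"far",f(317,145,.054))
print("fence front top",f(392,145,.05),f(386,235,.05),"foot sq end bottom",f(268,225,.05))
```

```text
[0.55257957 0.05025215 0.09535405] 7.15
stop near face top L,R [-0.3 46.5] [59.1 46.6] far [-0.3 61.8]
fence front top [31.2 61.5] [30.7 21.9] foot sq end bottom [-22.   26.6]
```

>>> {"api": "servo_tool", "payload": {
  "plan": [
    [[0,0,-0.012,0,-1],[0.001,0.007,0,0,-1],[0.001,0.007,0,0,-1],[0,0,0,0,-1],[0,0,0,0,-1]]
  ]
}}

```text
time_s: 7.65
eef_pos: [0.5526, 0.0652, 0.081]
eef_rot: [-0.0, 0.75, 0.662, 0.0]
wrist_force: [0.2, 1.2, -3.9]
opening: 0.503
```

>>> {"api": "servo_tool", "payload": {
  "plan": [
    [[0.0001,0.001,0,0,-1],[0.0001,0.001,0,0,-1],[0,0,0,0,-1]]
  ]
}}

```text
time_s: 7.95
eef_pos: [0.5529, 0.0667, 0.081]
eef_rot: [-0.0, 0.75, 0.661, 0.0]
wrist_force: [-0.6, 0.4, -4.1]
opening: 0.507
```

>>> {"api": "servo_tool", "payload": {
  "plan": [
    [[0.0001,0.001,0,0,-1],[0.0001,0.001,0,0,-1],[0,0,0,0,-1]]
  ]
}}

```text
time_s: 8.25
eef_pos: [0.5531, 0.0687, 0.081]
eef_rot: [0.0, 0.75, 0.661, 0.0]
wrist_force: [-0.1, -0.9, -4.5]
opening: 0.508
```

>>> {"api": "servo_tool", "payload": {
  "plan": [
    [[0.0001,0.001,0.001,0,-1],[0.0001,0.001,0,0,-1],[0,0,0,0,-1]]
  ]
}}

```text
time_s: 8.55
eef_pos: [0.553, 0.0695, 0.0819]
eef_rot: [0.001, 0.75, 0.661, -0.001]
wrist_force: [-2.6, -5.8, -3.1]
opening: 0.504
```

>>> {"api": "servo_tool", "payload": {
  "plan": [
    [[0.0001,0.001,0,0,-1],[0,0,0,0,-1]]
  ]
}}

```text
time_s: 8.75
eef_pos: [0.553, 0.0696, 0.082]
eef_rot: [0.001, 0.75, 0.661, -0.002]
wrist_force: [-2.9, -8.8, -2.4]
opening: 0.505
```

>>> {"api": "servo_tool", "payload": {
  "plan": [
    [[0.0001,0.001,0,0,-1],[0,0,0,0,-1]]
  ]
}}

```text
time_s: 8.95
eef_pos: [0.5531, 0.0698, 0.082]
eef_rot: [0.001, 0.75, 0.661, -0.002]
wrist_force: [-3.9, -13.3, -2.0]
opening: 0.505
```

The stop is felt at about y=0.069. I'm easing off to a light butt and moving towards the fence, with the foot still just above the bed probe.

>>> {"api": "servo_tool", "payload": {
  "plan": [
    [[-0.0003,-0.002,0,0,-1],[0.002,-0.0003,0,0,-1],[0.002,-0.0002,0,0,-1],[0,0,0,0,-1]]
  ]
}}

```text
time_s: 9.35
eef_pos: [0.5561, 0.0691, 0.0814]
eef_rot: [-0.0, 0.75, 0.661, -0.002]
wrist_force: [-4.1, -6.4, -2.9]
opening: 0.505
```

>>> {"api": "servo_tool", "payload": {
  "plan": [
    [[0.002,-0.0003,0,0,-1],[0.002,-0.0002,0,0,-1],[0,0,0,0,-1]]
  ]
}}

```text
time_s: 9.65
eef_pos: [0.5598, 0.0686, 0.0812]
eef_rot: [-0.001, 0.75, 0.661, -0.002]
wrist_force: [-3.7, -6.1, -4.2]
opening: 0.512
```

>>> {"api": "servo_tool", "payload": {
  "plan": [
    [[0.001,-0.0001,0,0,-1],[0.001,-0.0001,0,0,-1],[0,0,0,0,-1]]
  ]
}}

```text
time_s: 9.95
eef_pos: [0.561, 0.0685, 0.081]
eef_rot: [-0.001, 0.75, 0.661, -0.003]
wrist_force: [-6.4, -7.0, -2.1]
opening: 0.506
```

>>> {"api": "servo_tool", "payload": {
  "plan": [
    [[0.001,-0.0001,0,0,-1],[0.001,-0.0001,0,0,-1],[0,0,0,0,-1]]
  ]
}}

```text
time_s: 10.25
eef_pos: [0.5624, 0.0684, 0.0808]
eef_rot: [-0.002, 0.75, 0.661, -0.003]
wrist_force: [-8.3, -6.7, -0.9]
opening: 0.506
```

>>> {"api": "servo_tool", "payload": {
  "plan": [
    [[0.001,-0.0001,0,0,-1],[0.001,-0.0001,0,0,-1],[0,0,0,0,-1]]
  ]
}}

```text
time_s: 10.55
eef_pos: [0.5639, 0.0682, 0.0808]
eef_rot: [-0.002, 0.75, 0.661, -0.004]
wrist_force: [-10.0, -6.4, 0.2]
opening: 0.507
```

>>> {"api": "servo_tool", "payload": {
  "plan": [
    [[0.001,-0.0001,0,0,-1],[0.001,-0.0001,0,0,-1],[0,0,0,0,-1]]
  ]
}}

```text
time_s: 10.85
eef_pos: [0.5655, 0.068, 0.0807]
eef_rot: [-0.002, 0.75, 0.661, -0.004]
wrist_force: [-11.7, -6.4, 1.5]
opening: 0.499
```

>>> {"api": "servo_tool", "payload": {
  "plan": [
    [[0.001,-0.0001,0,0,-1],[0.001,-0.0001,0,0,-1],[0,0,0,0,-1]]
  ]
}}

```text
time_s: 11.15
eef_pos: [0.5658, 0.068, 0.0807]
eef_rot: [-0.004, 0.75, 0.661, -0.006]
wrist_force: [-18.5, -6.8, 8.7]
opening: 0.505
```

>>> {"api": "servo_tool", "payload": {
  "plan": [
    [[0.001,-0.0001,0,0,-1],[0.001,-0.0001,0,0,-1],[0,0,0,0,-1]]
  ]
}}

```text
time_s: 11.45
eef_pos: [0.566, 0.068, 0.0807]
eef_rot: [-0.005, 0.75, 0.662, -0.007]
wrist_force: [-25.8, -7.7, 15.8]
opening: 0.506
```

>>> {"api": "servo_tool", "payload": {
  "plan": [
    [[0.001,-0.0001,0,0,-1],[0.001,-0.0001,0,0,-1],[0,0,0,0,-1]]
  ]
}}

```text
time_s: 11.75
eef_pos: [0.5662, 0.068, 0.0807]
eef_rot: [-0.007, 0.75, 0.662, -0.009]
wrist_force: [-33.3, -6.3, 21.4]
opening: 0.504
```

The fence is felt at x≈0.566: the force climbs steeply from there. I'll relax the fence force to slide down, then press diagonally.

>>> {"api": "servo_tool", "payload": {
  "plan": [
    [[-0.002,0.0003,0,0,-1],[-0.002,0.0002,0,0,-1],[0,0,-0.001,0,-1],[0,0,-0.001,0,-1],[0,0,0,0,-1]]
  ]
}}

```text
time_s: 12.25
eef_pos: [0.5658, 0.068, 0.0799]
eef_rot: [-0.004, 0.75, 0.661, -0.006]
wrist_force: [-22.5, -8.6, 17.6]
opening: 0.507
```

>>> {"api": "servo_tool", "payload": {
  "plan": [
    [[0,0,-0.001,0,-1],[0,0,-0.001,0,-1],[0,0,0,0,-1]]
  ]
}}

```text
time_s: 12.55
eef_pos: [0.5658, 0.0679, 0.0783]
eef_rot: [-0.004, 0.75, 0.662, -0.006]
wrist_force: [-24.3, -7.3, 20.5]
opening: 0.503
```

>>> {"api": "servo_tool", "payload": {
  "plan": [
    [[0,0,-0.001,0,-1],[0,0,-0.001,0,-1],[0,0,0,0,-1]]
  ]
}}

```text
time_s: 12.85
eef_pos: [0.5657, 0.0679, 0.0766]
eef_rot: [-0.004, 0.75, 0.662, -0.006]
wrist_force: [-25.8, -7.7, 23.6]
opening: 0.506
```

>>> {"api": "servo_tool", "payload": {
  "plan": [
    [[0,0,-0.001,0,-1],[0,0,0,0,-1]]
  ]
}}

```text
time_s: 13.05
eef_pos: [0.5658, 0.0679, 0.0764]
eef_rot: [-0.004, 0.75, 0.662, -0.006]
wrist_force: [-28.9, -7.7, 30.0]
opening: 0.502
```

>>> {"api": "servo_tool", "payload": {
  "plan": [
    [[0,0,-0.001,0,-1],[0,0,0,0,-1]]
  ]
}}

```text
time_s: 13.25
eef_pos: [0.5658, 0.0679, 0.0763]
eef_rot: [-0.004, 0.75, 0.662, -0.006]
wrist_force: [-32.3, -7.6, 37.0]
opening: 0.506
```

>>> {"api": "servo_tool", "payload": {
  "plan": [
    [[0,0,-0.001,0,-1],[0,0,0,0,-1]]
  ]
}}

```text
time_s: 13.45
eef_pos: [0.5658, 0.0679, 0.0763]
eef_rot: [-0.004, 0.75, 0.662, -0.006]
wrist_force: [-37.1, -8.4, 45.6]
opening: 0.508
```

Run:
```python
from h import *
from scipy.spatial.transform import Rotation as Ro
c=camera("wrist"); cv2.imwrite("pics/w8.png",c["img"])
s=camera("scene"); cv2.imwrite("pics/s8.png",cv2.resize(s["img"][180:320,200:380],None,fx=4,fy=4,interpolation=cv2.INTER_CUBIC))
t=camera("top"); cv2.imwrite("pics/t8.png",cv2.resize(t["img"][220:330,265:390],None,fx=5,fy=5,interpolation=cv2.INTER_CUBIC))
o=get_obs(); print({k:np.round(o[k],4) for k in ["time_s","eef_pos","eef_rot","wrist_force","torque","opening"]})
w,x,y,z=o["eef_rot"]; R=Ro.from_quat([x,y,z,w]).as_matrix()
C=Ro.from_euler('z',-7.3,degrees=True).as_matrix()
print("tool in cradle axes, deg-ish\n",np.round(np.degrees(C.T@R),2)); print("force cradle",C.T@o["wrist_force"],"tq",C.T@o["torque"])
```

```text
{'time_s': np.float64(13.6), 'eef_pos': array([0.5658, 0.0679, 0.0763]), 'eef_rot': array([-0.0037,  0.7498,  0.6616, -0.0059]), 'wrist_force': array([-36.3239,  -8.4042,  45.0283]), 'torque': array([-1.3187,  6.2755, -0.19  ]), 'opening': np.float64(0.5041)}
tool in cradle axes, deg-ish
 [[ -0.15  57.29  -0.76]
 [ 57.3    0.15  -0.23]
 [ -0.23  -0.76 -57.29]]
force cradle [-34.96162566 -12.95159082  45.02831161] tq [-2.10540366  6.05704658 -0.18997779]
```

View pics/w8.png

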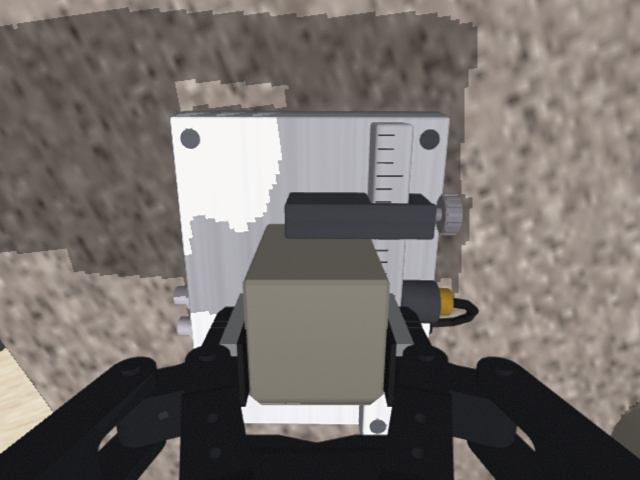

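View pics/s8.png

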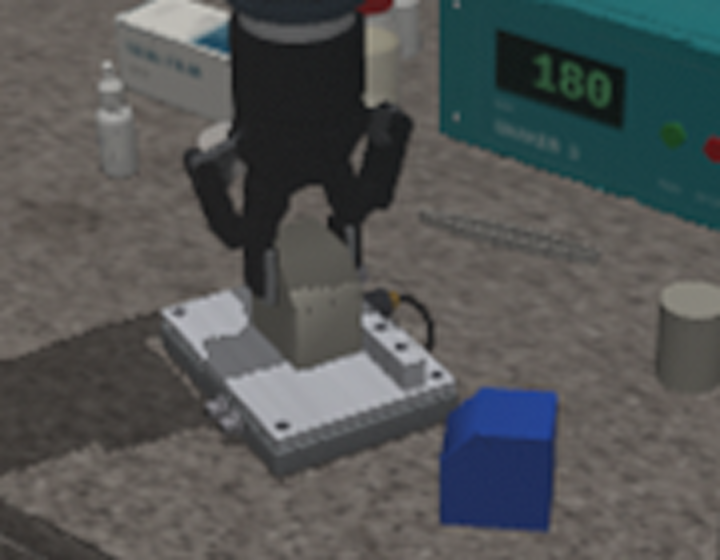

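Block butts the stop and touches the fence, but the arm's compliance leaves about 0.8° of lean. I'll trim the fence push a bit to sit it flatter.

>>> {"api": "servo_tool", "payload": {
  "plan": [
    [[-0.002,0.0003,0,0,-1],[0,0,0,0,-1],[0,0,0,0,-1]]
  ]
}}

```text
time_s: 13.9
eef_pos: [0.5656, 0.0679, 0.0762]
eef_rot: [-0.002, 0.75, 0.662, -0.004]
wrist_force: [-28.5, -9.7, 36.7]
opening: 0.51
```

```bash
cat > st.py <<'E'
from h import *
from scipy.spatial.transform import Rotation as Ro
o=get_obs(); w,x,y,z=o["eef_rot"]; R=Ro.from_quat([x,y,z,w]).as_matrix()
C=Ro.from_euler('z',-7.3,degrees=True).as_matrix()
T=np.degrees(C.T@R); print(o["time_s"],np.round(o["eef_pos"],5),"lean x,y",np.round(T[:2,2],2),"yaw",round(T[1,1],2),"F",np.round(C.T@o["wrist_force"],1),"tq",np.round(C.T@o["torque"],2))
E
python3 st.py
```

```text
13.9 [0.56561 0.06791 0.07619] lean x,y [-0.51 -0.22] yaw 0.15 F [-27.  -13.2  36.7] tq [-2.04  4.72 -0.05]
```

>>> {"api": "servo_tool", "payload": {
  "plan": [
    [[0,0,0,0,-1],[0,0,0,0,-1],[0,0,0,0,-1],[0,0,0,0,-1],[0,0,0,0,-1],[0,0,0,0,-1],[0,0,0,0,-1],[0,0,0,0,-1]]
  ]
}}

```text
time_s: 14.7
eef_pos: [0.5656, 0.0679, 0.0762]
eef_rot: [-0.002, 0.75, 0.662, -0.004]
wrist_force: [-28.4, -8.4, 38.0]
opening: 0.506
```

```bash
python3 st.py
python3 - <<'E'
from h import *
c=camera("wrist"); cv2.imwrite("pics/w9.png",cv2.resize(c["img"][170:330,230:480],None,fx=3,fy=3,interpolation=cv2.INTER_CUBIC))
s=camera("scene"); cv2.imwrite("pics/s9.png",cv2.resize(s["img"][225:300,230:320],None,fx=7,fy=7,interpolation=cv2.INTER_CUBIC))
E
```

```text
14.7 [0.56561 0.06793 0.0762 ] lean x,y [-0.52 -0.21] yaw 0.14 F [-27.2 -11.9  38. ] tq [-2.01  4.71 -0.04]
```

View pics/w9.png

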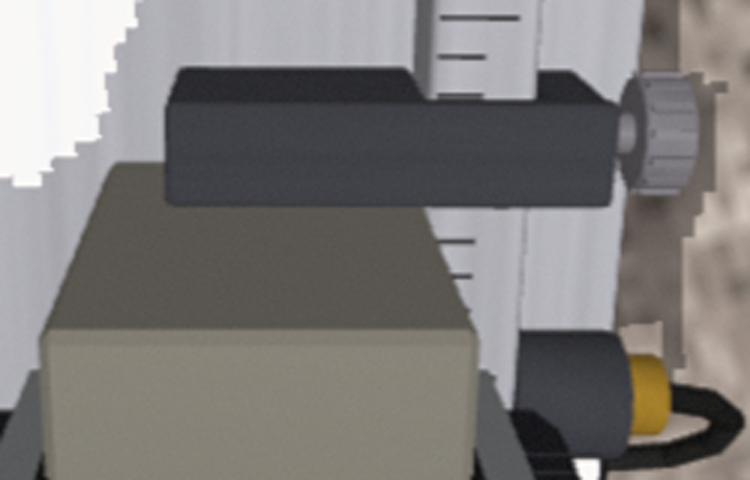

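View pics/s9.png

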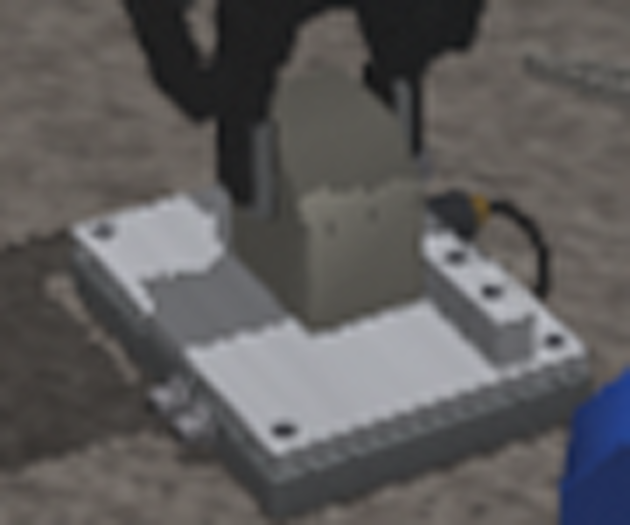

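```bash
python3 -c "
from bench import *
print(hand_in())"; python3 st.py
```

```text
the job is handed in; nothing more can be done
None
the job is handed in; nothing more can be done
```

The grey bevelled block is being held in the cradle, and I handed the job in at about 14.8 s with the arm still gripping and pressing. I can't read the probes directly, so "pushed in flush" is inferred from position and force.

I gripped the block across its 44 mm side and turned it to the cradle's angle, about -7.3°. I felt for the stop with the square end, then moved into the fence, slid down onto the bed and kept a diagonal push on.

| Contact | Where it was felt | Last force reading |
|---|---|---|
| Fence | steep force rise at x ≈ 0.566, about 5 mm after the fence probe's first touch | about 27 N |
| Bed | steep force rise with the block's foot at about 30 mm | about 38 N |
| Stop | force rise at y ≈ 0.069 | about 12 N |

- **Hold:** position and forces stayed steady over the last 0.8 s. The pictures show the square end against the stop and the bevelled end away from it. I moved nothing else on purpose.
- **Lean:** the arm gives a little under the push, so the tool leans about 0.5° across the fence and 0.2° along it. By my estimate that leaves the probes within about 0.2 mm of flush.
- **Push direction:** the final push bears down more than it leans into the fence. I trimmed the fence push from about 35 N to 27 N to reduce the lean. The block was already against the fence before it bore on the bed, and the tool then moved back only 0.2 mm as the lean eased.

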